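# Nip a fuse link in the contact-force tester with its coarse and fine knobs

### The job

Set up the fuse link in the bench contact-force tester: turn the large outer knob clockwise until the plunger has pushed the fuse link up against the gauge and the needle has clearly left zero but not passed the first short tick. Then, with the small inner knob on the same axis, bring the needle gently up to the long thick mark, never letting it reach the double tick, and let go so that it stays there. Leave the other things on the bench alone.

Things in the scene. Friction and masses are not known exactly. Their poses are not given: they have to be found in the camera images.
- coarse (a joint): turning angle (rad) of the large black outer knob, clockwise seen from above is positive; range 0 to 3.2. A ribbed cylinder, 52 mm across, 26 mm high, standing on the tester's gearbox; axis vertical. One radian moves the jaw with its plunger 10 mm towards the gauge. It has a friction of about 0.18 N m and stays where it is left.
- fine (a joint): turning angle (rad) of the small aluminium inner knob on the same axis, on top of the outer one, clockwise from above is positive; range 0 to 3.0. A ribbed cylinder, 22 mm across, 34 mm high. One radian draws the gauge 3 mm towards the plunger. Friction about 0.04 N m; stays where it is left.
- outer_knob (a point): centre of the outer knob, on the axis, half-way up (13 mm above its foot, 13 mm below its upper face). The gearbox's flat top is 14 mm below this point and 110 mm square. Axes: z up; turns with the knob.
- inner_knob (a point): centre of the inner knob, on the axis, half-way up (17 mm above the outer knob's upper face, 17 mm below its own top; 30 mm above outer_knob). Axes: z up; turns with the knob.
- needle (a joint): angle (rad) of the black needle (46 mm long) of the round white gauge, from 0 (no force, at the zero tick), growing clockwise seen from above: 0.2 rad per newton of force on the gauge's sprung foot, which gives way 0.5 mm per newton. First short tick at 0.7 (3.5 N), long thick mark at 1.6 (8 N), double tick at 2.6 (13 N).
- plunger_face (a point): centre of the front face of the jaw's brass plunger pad (18 mm square), which faces the fuse link; its y axis points along the tester towards the gauge.
- fuse_center (a point): centre of the loose fuse link in the tester: a white ceramic cylinder with steel end caps, 22 mm across, 60 mm long, 60 g, lying in the tester's trough along its own y axis. Beyond its far end, a few mm off (differs each time and is not measured), stands the gauge's sprung foot.
- tester: the tester: a steel base 130 by 400 by 18 mm, fixed on the bench; origin at the centre of its underside. Along its y axis: the gearbox with the coaxial knobs (axis at y = -130 mm, gearbox top at 70 mm), the jaw and plunger, the trough with the fuse link, and the gauge with its dial up (at about y = +120 mm, dial 67 mm high and 108 mm across; zero tick towards the plunger). All but the knobs lies below 75 mm.
- screwdriver: bystander: screwdriver lying on the bench; leave alone.
- wrench: bystander: steel wrench lying on the bench; leave alone.
- breaker: bystander: grey breaker, 70 by 36 by 85 mm, origin under its centre; leave alone.
- socket_outlet: bystander: white socket outlet, 75 mm square, 40 mm high; leave alone.
- tape_roll: bystander: roll of black tape, 70 mm across, 19 mm high; leave alone.

How it is judged:
On the way, in this order (a step that is already met when the one before it is completed fails the run):
1. with the outer knob, the inner one not yet turned, the needle is brought off zero (above 0.06 rad) and not past the first short tick (0.7 rad) (value of joint needle between 0.06 and 0.7 rad and value of joint fine below 0.35 rad), for 0.2 s.
2. with the inner knob turned by at least some 0.3 rad (its joint above 0.5), the needle is brought to the long mark within 0.2 rad (value of joint needle between 1.4 and 1.8 rad and value of joint fine above 0.5 rad), for 0.2 s.
At the end, for the whole second after the job is handed in: the needle rests at the long mark (1.6 rad, 8 N) within 0.2 rad (1 N), brought there with the inner knob (its joint above 0.5 rad), the knobs released (all of step 2 and velocity of joint needle between -0.1 and 0.1 rad/s); the robot touches nothing.
It fails at once if the needle reaches the double tick (2.6 rad, 13 N) (value of joint needle above 2.6 rad).
It fails at once if a bystander (screwdriver, wrench, breaker, socket outlet or tape roll) is moved by more than 20 mm (distance of any of screwdriver, wrench, breaker, socket_outlet, tape_roll from where it was at the start of the episode above 0.02 m).
It also fails if it takes over 72 s, if anything falls off the work surface, if the arm or the gripper's body presses on something with over 40 N, if the wrist force passes 120 N, or if a joint passes its speed limit or range.

### The arm

A 6-joint arm with a two-finger parallel gripper is mounted at the origin on the work surface. World frame = base frame: x ahead of the robot, y to its left, z up, the work surface at z = 0. Lengths are in m, angles in rad, forces in N, time in s.
With the tool pointing down it reaches from about 0.4 to 0.825 m from the base axis. Payload 7 kg.
Tool frame: the origin (TCP) lies midway between the tips of the shut fingers; the grasp point (between the pads) lies 19 mm behind it; z points along the fingers, x is the direction in which the jaws open and shut, and the axes are right-handed (so a half turn about z gives the same grasp; the last joint's range is limited). The gripper opens to 88 mm and grips with 3 to 60 N. Pads are 19 mm wide; open, the fingers measure 130 mm over their backs; the gripper's body (78 mm by 193 mm) begins 47 mm behind the grasp point.
Start: joints at [1.466, 0.359, 0.012, 0, -1.224, -0.288], TCP at [0.258, 0.624, 0.227] pointing down, gripper open.
Joint ranges: [-3.07, 3.07], [-1.43, 2.12], [-1.02, 1.25], [-3.03, 1.67], [-3.05, -0], [-3.03, 3.03]. Speed limits (rad/s): [2.39, 2.39, 3.01, 3.14, 3.14, 3.14].

### API

Orientations are given as [roll, pitch, yaw] about the fixed x, y, z axes, in that order (R = Rz(yaw) Ry(pitch) Rx(roll)).
In Python, from station import status, eyes, workorder gives the robot as it stands.
- The arm moves only by the shell command python3 -m jog 'ROWS' [OPENING] [FORCE]. ROWS is JSON, a list of rows, each a list of 6 numbers: the shift along the world's x, y, z in mm, then the turn, a rotation vector about the world's x, y, z in rad. A call has 1 to 12 rows; each row shifts and turns the pose as measured when the row begins; what a row does not reach is not made up. A row lasts 1/10 s, in which the tool goes at most 50 mm and 8.59 degrees, less where a joint would pass 70% of its speed; a pose out of reach is approached as far as the arm can. A call with a gripper value outside its range is refused whole. OPENING is the opening, from 0 (shut) to 1 (fully open), set as the call begins (- or left out, the last holds). The fingers move at their own pace and stop on an object; FORCE is the grip in N (left out, the last holds). Time passes only in rows, so rows that do not move let the fingers close. It gives the time, the measured TCP pose, the force and the opening at its end, in the units of the state.
- status.get_state(): the state, without advancing time (a new reading comes with each control period).
- eyes.grab_frame(name): name is "side" or "top" or "wrist"; returns the picture (480x640x3 uint8, blue, green, red); there is no depth.
- eyes.calibration(name): a dict with "camera_matrix" (3x3 intrinsics, pixels), "cam_to_world" (4x4, takes a point from camera to world coordinates); the wrist camera has in their place "hand_eye" (4x4, takes a point from camera to tool coordinates, whose origin is the TCP and whose axes are the tool frame's). Camera axes: x right, y up, looking along -z (the intrinsics and any distortion apply to the point x, -y, -z); pixel columns grow to the right and rows downward; lengths in m; the calibration is good to about 2 mm. A picture is of the moment at which its call begins: read the wrist's pose just before it. calibration takes no time and is no camera call.
- workorder.job_done(): hands the job in, once; it reports no verdict.
The state is a dict: "t": time; "q": joint angles; "qd": joint speeds; "joint_efforts": joint torques, N m; "eef_pos": TCP position; "ee_rot": TCP orientation; "force": force on the tool from outside, world axes, zero at the start; "moment": the same for the moment, N m; "width": finger opening in m.
Only numpy, scipy, OpenCV 4.12 (cv2) and the standard library are available. Lean on these libraries where they do the work, as an engineer would, in place of code of your own. Each camera call takes 0.05 s, during which the arm holds its last target. There are 200 camera calls.

## Working session

There is one attempt and no reset: what is moved stays moved. The work goes in short steps, Python scripts to look and compute and a shell command to move; the robot and the scene stay as the last step left them, time stands still between calls to the robot, and variables do not carry over. Pictures are saved under pics/ and viewed, about 8 in all and at most 12, crops included, and the job is handed in when it is done.

```bash
mkdir -p pics; cat > h.py <<'E'
import numpy as np, cv2
from station import status, eyes, workorder
def save(cam,name):
    im=eyes.grab_frame(cam); cv2.imwrite(f'pics/{name}.png',im); return im
E
python3 - <<'E'
from h import *
s=status.get_state(); print(s)
a=save('top','a_top'); b=save('side','a_side')
for c in('top','side','wrist'): print(c,eyes.calibration(c))
E
```

```text
{'t': 0.0, 'q': array([ 1.46610014e+00,  3.59396072e-01,  1.10471279e-02, -3.63636940e-04,
       -1.22409316e+00, -2.88108381e-01]), 'qd': array([-0.00085684, -0.00053904, -0.00105649,  0.00036754,  0.00111165,
       -0.00085145]), 'joint_efforts': array([ 6.78605484e-04, -5.82716274e+01,  2.93046534e+01,  6.99741036e+00,
        6.82981830e-03, -1.65499409e-04]), 'eef_pos': array([0.25820429, 0.62312556, 0.22560921]), 'ee_rot': array([-3.14145273e+00, -1.67508315e-03, -1.96372486e+00]), 'force': array([-0.53367786, -0.51871739,  0.16609424]), 'moment': array([-0.0234847 ,  0.05614271,  0.03115654]), 'width': 0.08742805389346243}
top {'camera_matrix': array([[511.1783023 ,   0.        , 314.10175055],
       [  0.        , 511.1783023 , 248.41533818],
       [  0.        ,   0.        ,   1.        ]]), 'cam_to_world': array([[-4.76793503e-02,  9.77917707e-01, -2.03478840e-01,
         3.23194657e-01],
       [-9.98858141e-01, -4.72943372e-02,  6.75715199e-03,
         6.33241064e-04],
       [-3.01545830e-03,  2.03568673e-01,  9.79056026e-01,
         1.04998096e+00],
       [ 0.0
[... 347 characters left out ...]
38,  0.55103951, -0.73539471, -0.90739291],
       [ 0.02069378,  0.80538735,  0.59238753,  0.83624682],
       [ 0.        ,  0.        ,  0.        ,  1.        ]])}
wrist {'camera_matrix': array([[382.87014923,   0.        , 316.21985095],
       [  0.        , 382.87014923, 241.67827191],
       [  0.        ,   0.        ,   1.        ]]), 'hand_eye': array([[ 9.99999288e-01, -4.25227842e-04, -1.11478260e-03,
         1.09401857e-03],
       [-7.20068928e-04, -9.60084849e-01, -2.79707997e-01,
        -7.57079658e-02],
       [-9.51346254e-04,  2.79708600e-01, -9.60084472e-01,
        -1.58613888e-01],
       [ 0.00000000e+00,  0.00000000e+00,  0.00000000e+00,
         1.00000000e+00]])}
```

View pics/a_top.png

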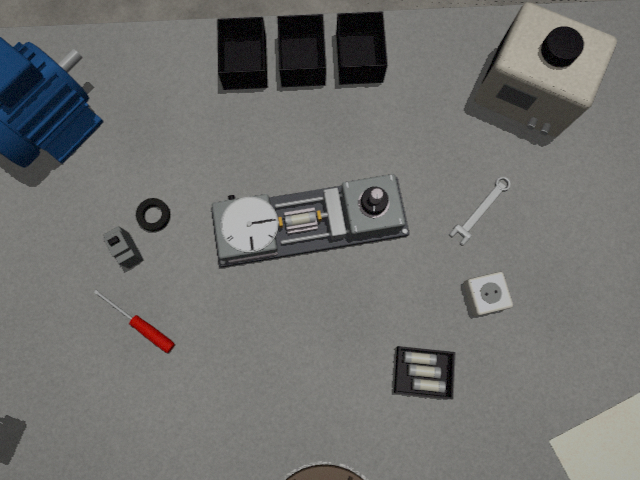

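View pics/a_side.png

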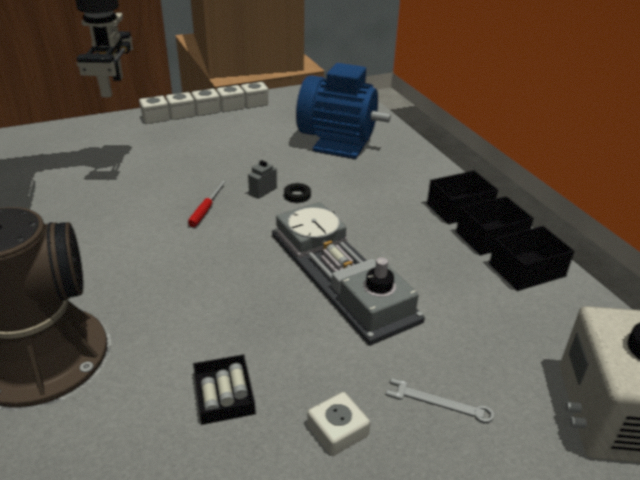

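The top view shows the tester with its inner knob top at about (376,193), the outer knob at (375,201), the dial centre at (250,224) and the needle pointing at the plunger (zero). The side view shows the inner knob top at about (381,264) and the outer knob at (379,281).

```bash
cat >> h.py <<'E'
def P(cam,st=None):
    c=eyes.calibration(cam); K=c['camera_matrix']
    if 'cam_to_world' in c: T=c['cam_to_world']
    else:
        from scipy.spatial.transform import Rotation as R
        st=st or status.get_state(); W=np.eye(4); W[:3,:3]=R.from_euler('xyz',st['ee_rot']).as_matrix(); W[:3,3]=st['eef_pos']; T=W@c['hand_eye']
    V=np.diag([1,-1,-1,1])@np.linalg.inv(T)
    return K@V[:3]
def tri(P1,a,P2,b):
    X=cv2.triangulatePoints(P1,P2,np.float64(a).reshape(2,1),np.float64(b).reshape(2,1)); return (X[:3]/X[3]).ravel()
def atz(P,p,z):
    H=np.c_[P[:,:2],P[:,2]*z+P[:,3]]; x=np.linalg.solve(H,[*p,1]); return x[:2]/x[2]
E
python3 - <<'E'
from h import *
a,b=P('top'),P('side')
print(tri(a,(376.5,192),b,(381.5,262)), tri(a,(375,200),b,(379.5,278)))
print(atz(a,(376.5,192),.131),atz(b,(381.5,262),.131),'dial',atz(a,(250,224),.067))
E
```

```text
[ 0.61607377 -0.12803896  0.12566711] [ 0.61326923 -0.12955114  0.0887647 ]
[ 0.61665258 -0.12795759] [ 0.61073094 -0.13404648] dial [0.58306876 0.11855661]
```

```bash
python3 -m jog '[[21,-44,0,0,0,0],[21,-44,0,0,0,0],[21,-44,0,0,0,0],[21,-44,0,0,0,0],[21,-44,0,0,0,0],[21,-44,0,0,0,0],[21,-44,0,0,0,0],[21,-44,0,0,0,0],[21,-44,0,0,0,0]]' 1 30
```

```text
t: 1.0
eef_pos: [0.4457, 0.2184, 0.2203]
ee_rot: [-3.141, -0.008, -1.955]
force: [1.9, -0.0, 0.3]
width: 0.0876
```

```bash
python3 -m jog '[[21,-44,2,0,0,0],[21,-44,1,0,0,0],[21,-44,1,0,0,0],[21,-44,0,0,0,0],[21,-44,0,0,0,0],[21,-44,0,0,0,0],[21,-44,0,0,0,0],[12,-25,0,0,0,0],[0,0,0,0,0,0]]'
python3 - <<'E'
from h import *
s=status.get_state(); print(s['q'],s['eef_pos'],s['ee_rot'])
np.save('P1.npy',P('wrist',s)); w=save('wrist','b_w'); t=save('top','b_t')
cv2.imwrite('pics/b.png',np.hstack([cv2.resize(w,(480,360)),cv2.resize(t[150:290,200:300],(257,360))]))
E
```

```text
t: 1.9
eef_pos: [0.6058, -0.1307, 0.2222]
ee_rot: [3.139, -0.009, -1.959]
force: [0.5, 0.7, -0.2]
width: 0.0876
[ 0.10639883  0.27395723 -0.12258642  0.00728872 -1.18062184  1.07329758] [ 0.60583065 -0.13074447  0.22217236] [ 3.13919576 -0.00895218 -1.95909178]
```

View pics/b.png

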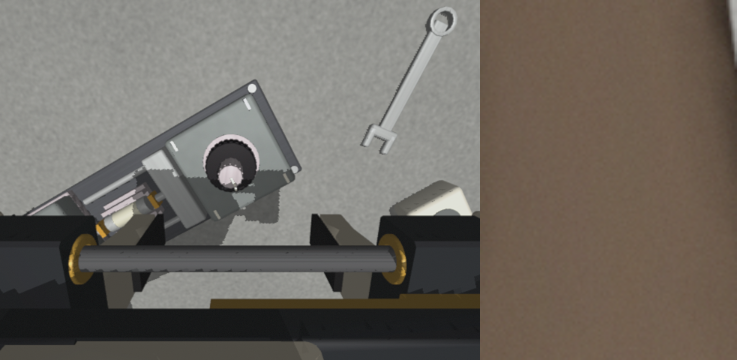

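The wrist view shows the knob top at about (231,175) in the 480-wide half (full-size 308,233), and the arm hides the dial from the top camera. I'll check the side camera.

```bash
python3 - <<'E'
from h import *
t=save('side','b_s'); w=cv2.imread('pics/b_w.png')
c=cv2.resize(t[180:350,250:440],(570,510),interpolation=cv2.INTER_CUBIC); 
P1=np.load('P1.npy')
for p,z in [((308,233),.131),((308,215),.097)]: print(atz(P1,p,z))
b=P('side')
print(tri(P1,(308,233),b,(381.5,262)),tri(P1,(308,233),P('top'),(376.5,192)))
cv2.imwrite('pics/c.png',c)
E
```

```text
[ 0.61526889 -0.13098841]
[ 0.61996562 -0.13254547]
[ 0.61362379 -0.12993846  0.1269785 ] [ 0.61614654 -0.12903844  0.13101647]
```

View pics/c.png

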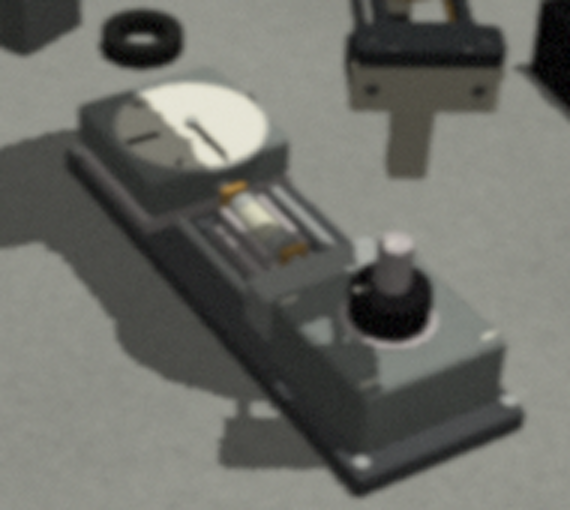

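The side view shows the dial unobstructed. Its centre is at about (314,221), the needle is at zero, and the knob axis comes out at (0.615,-0.130). I'll go down over the outer knob.

```bash
python3 -m jog '[[9,1,-30,0,0,0],[0,0,-30,0,0,0],[0,0,-30,0,0,0],[0,0,-20,0,0,0],[0,0,0,0,0,0]]' 1 20
cat >> h.py <<'E'
C=np.array([0.583,0.1186,0.067]); A=np.array([0.615,-0.130])
def needle(im,Pm,c,z=.068,name=None):
    # rectify dial to top view, 4 px/mm, zero direction (towards plunger) along +u, cw -> +v
    d=A-c[:2]; d/=np.linalg.norm(d); e=np.array([d[1],-d[0]])  # e: cw from d seen from above
    L=.05; w=[c[:2]+L*(a*d+b*e) for a,b in((-1,-1),(1,-1),(1,1),(-1,1))]
    px=[]
    for q in w:
        h=Pm@np.array([*q,z,1]); px.append(h[:2]/h[2])
    H=cv2.getPerspectiveTransform(np.float32(px),np.float32([[0,0],[400,0],[400,400],[0,400]]))
    r=cv2.warpPerspective(im,H,(400,400),flags=cv2.INTER_CUBIC)
    if name: cv2.imwrite(name,r)
    return r
E
python3 - <<'E'
from h import *
s=status.get_state(); print(s['q'],s['eef_pos'],s['ee_rot'],s['force'])
im=save('side','d_s'); r=needle(im,P('side'),C); 
im0=cv2.imread('pics/a_top.png'); r0=needle(im0,P('top'),C)
cv2.imwrite('pics/d.png',cv2.resize(np.hstack([r,r0,cv2.resize(im[150:350,240:440],(400,400))]),(800,267)))
E
```

```text
t: 2.55
eef_pos: [0.6132, -0.1196, 0.1128]
ee_rot: [-3.139, -0.005, -1.948]
force: [-0.4, 0.2, 0.3]
width: 0.0875
[ 0.12293305  0.36813332 -0.2545326   0.00697798 -0.94800727  1.06615198] [ 0.61322568 -0.11964497  0.11277268] [-3.1387543  -0.00490783 -1.94844465] [-0.41995681  0.18556878  0.34854576]
```

View pics/d.png

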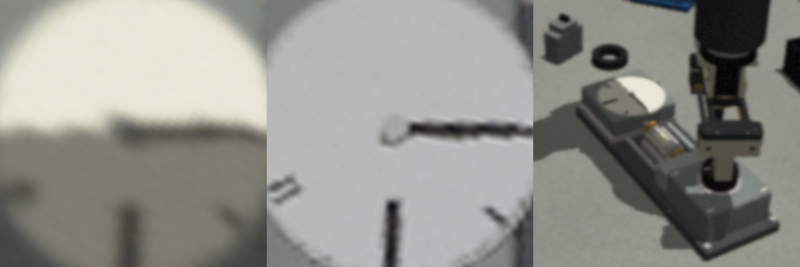

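The side view rectifies well: needle at zero, pivot near (175,188) of 400. The TCP drifted in y, so I'll correct that before going lower.

```bash
python3 -m jog '[[2,-10,0,0,0,0],[0,0,-18,0,0,0],[0,0,-16,0,0,0],[0,0,0,0,0,0]]' 1 20; python3 -c "
from h import *
s=status.get_state(); print(s['eef_pos'],s['ee_rot'],s['force'])"
```

```text
t: 3.0
eef_pos: [0.6206, -0.1295, 0.0873]
ee_rot: [-3.127, -0.001, -1.944]
force: [0.1, 0.8, -0.2]
width: 0.0875
[ 0.62062919 -0.12945618  0.08731716] [-3.12651120e+00 -7.30523100e-04 -1.94352697e+00] [ 0.09671386  0.78295952 -0.2187121 ]
```

```bash
python3 -m jog '[[-5,0,-5,-0.015,0,0],[0,0,0,0,0,0]]' 1 20; python3 -m jog '[[0,0,0,0,0,0]]'
```

```text
t: 3.2
eef_pos: [0.6169, -0.13, 0.0849]
ee_rot: [-3.117, -0.015, -1.944]
force: [-0.2, -0.1, 0.1]
width: 0.0879
t: 3.3
eef_pos: [0.6174, -0.1299, 0.0861]
ee_rot: [-3.115, -0.014, -1.943]
force: [0.0, -0.8, 0.4]
width: 0.0875
```

```bash
cat >> h.py <<'E'
def corr(tx,ty,tz):
    from scipy.spatial.transform import Rotation as R
    s=status.get_state(); z=R.from_euler('xyz',s['ee_rot']).as_matrix()[:,2]
    print('t',s['t'],'mm',np.round((np.array([tx,ty,tz])-s['eef_pos'])*1e3,1),'rot',np.round(np.cross(z,[0,0,-1]),4),'yaw',s['ee_rot'][2],'F',s['force'].round(1),'M',s['moment'].round(2),'w',s['width'],'q',s['q'].round(2))
E
python3 -c "
from h import *
corr(.615,-.13,.078)"
```

```text
t 3.3 mm [-2.4 -0.1 -8.1] rot [0.0228 0.0191 0.    ] yaw -1.9430797460781255 F [ 0.  -0.8  0.4] M [0.1  0.04 0.05] w 0.08749025320995679 q [ 0.12  0.39 -0.3   0.03 -0.86  1.06]
```

```bash
python3 -m jog '[[-2,0,-8,0.023,0.019,0],[0,0,0,0,0,0]]'; python3 -c "
from h import *
corr(.615,-.13,.078)"
```

```text
t: 3.5
eef_pos: [0.616, -0.1296, 0.0799]
ee_rot: [-3.14, 0.001, -1.942]
force: [0.1, 0.9, 0.0]
width: 0.0876
t 3.5 mm [-1.  -0.4 -1.9] rot [-0.0007  0.0022  0.    ] yaw -1.9419402744077023 F [0.1 0.9 0. ] M [-0.04 -0.02 -0.06] w 0.08762214276175243 q [ 0.1   0.41 -0.27 -0.   -0.89  1.1 ]
```

```bash
python3 -m jog '[[0,0,-2,0,0,0],[0,0,0,0,0,0],[0,0,0,0,0,0],[0,0,0,0,0,0]]' 0.5 25; python3 -m jog '[[0,0,0,0,0,0],[0,0,0,0,0,0],[0,0,0,0,0,0]]' 0.5 25;python3 -c "
from h import *
corr(.615,-.13,.078)"
```

```text
t: 3.9
eef_pos: [0.617, -0.1297, 0.0795]
ee_rot: [-3.136, 0.001, -1.942]
force: [-0.4, 0.1, -1.0]
width: 0.0611
t: 4.2
eef_pos: [0.6171, -0.1294, 0.0797]
ee_rot: [-3.136, 0.001, -1.941]
force: [0.6, -0.7, 0.1]
width: 0.0517
t 4.2 mm [-2.1 -0.6 -1.7] rot [0.001 0.006 0.   ] yaw -1.941332988446436 F [ 0.6 -0.7  0.1] M [-0.25 -0.03 -0.05] w 0.05172436799526345 q [ 0.1   0.41 -0.28  0.   -0.88  1.1 ]
```

```bash
python3 -m jog '[[0,0,0,0,0,-0.1],[0,0,0,0,0,-0.1],[0,0,0,0,0,-0.1],[0,0,0,0,0,-0.1],[0,0,0,0,0,-0.1],[0,0,0,0,0,0]]' 0.4 30
python3 - <<'E'
from h import *
corr(.615,-.13,.078)
im=save('side','e_s')
d=A-C[:2]; d/=np.linalg.norm(d); e=np.array([d[1],-d[0]])
def strip(im,Pm,z):
    w=[C[:2]+u*d+v*e for u,v in((-.05,-.05),(.25,-.05),(.25,.05),(-.05,.05))]
    px=[(lambda h:h[:2]/h[2])(Pm@np.array([*q,z,1])) for q in w]
    H=cv2.getPerspectiveTransform(np.float32(px),np.float32([[0,0],[780,0],[780,195],[0,195]]))
    return cv2.warpPerspective(im,H,(780,195),flags=cv2.INTER_CUBIC)
z=.045
cv2.imwrite('pics/e.png',np.vstack([strip(cv2.imread('pics/a_top.png'),P('top'),z),strip(cv2.imread('pics/b_s.png'),P('side'),z),strip(im,P('side'),z)]))
E
```

```text
t: 4.8
eef_pos: [0.6163, -0.1306, 0.0797]
ee_rot: [-3.136, -0.002, -2.459]
force: [-0.1, 0.6, -0.6]
width: 0.0516
t 4.8 mm [-1.3  0.6 -1.7] rot [0.0053 0.0023 0.    ] yaw -2.4586463832139294 F [-0.1  0.6 -0.6] M [ 0.41 -0.15 -0.16] w 0.051580679939593636 q [ 0.1   0.41 -0.28  0.01 -0.88  0.57]
```

View pics/e.png

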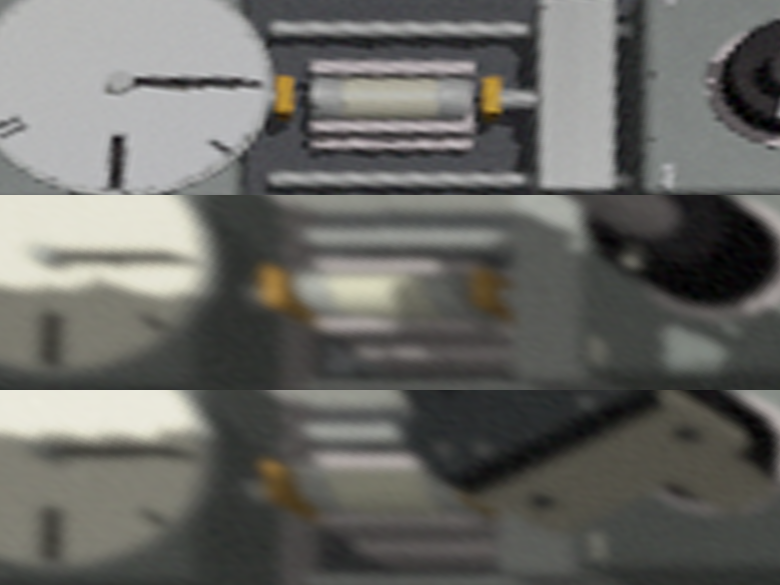

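Foot to fuse gap is about 6.5 mm and plunger to fuse about 3.8 mm, so contact should come at about 1.04 rad of knob turn (0.52 done). I'll turn a bit more and read the needle.

```bash
cat >> h.py <<'E'
def read(name,show=False):
    im=save('side',name); r=needle(im,P('side'),C)
    g=cv2.GaussianBlur(cv2.cvtColor(r,cv2.COLOR_BGR2GRAY),(0,0),3).astype(np.float32)
    c=(175,188); th=np.arange(-.3,2.9,.02); rad=np.arange(35,105,3)
    def prof(t,off): 
        x=c[0]+rad*np.cos(t)-off*np.sin(t); y=c[1]+rad*np.sin(t)+off*np.cos(t)
        return cv2.remap(g,x.astype(np.float32)[None],y.astype(np.float32)[None],1)[0]
    sc=np.array([np.mean(np.minimum(prof(t,-20),prof(t,20))-prof(t,0)) for t in th])
    o=np.argsort(sc)[::-1][:4]; i=o[0]; w=np.clip(sc[max(0,i-8):i+9],0,None)
    print('needle',np.round((th[max(0,i-8):i+9]*w).sum()/w.sum(),3),'best',th[i].round(2),'score',sc[i].round(1),'median',np.median(sc).round(1))
    return r
E
python3 -m jog '[[0,0,0,0,0,-0.1],[0,0,0,0,0,-0.1],[0,0,0,0,0,-0.1],[0,0,0,0,0,-0.05],[0,0,0,0,0,0]]'
python3 - <<'E'
from h import *
corr(.615,-.13,.078); read('f_s')
E
```

```text
t: 5.35
eef_pos: [0.6154, -0.131, 0.0797]
ee_rot: [-3.136, -0.003, -2.801]
force: [-1.0, 0.9, 0.0]
width: 0.051
t 5.35 mm [-0.4  1.  -1.7] rot [ 0.0062 -0.0014  0.    ] yaw -2.80144459232193 F [-1.   0.9  0. ] M [ 0.25 -0.16 -0.13] w 0.05098740905990153 q [ 0.1   0.41 -0.28  0.01 -0.89  0.23]
needle 0.092 best 0.1 score 37.0 median -1.2
```

```bash
python3 - <<'E'
import h,cv2
from h import *
for f in('b_s','d_s','e_s','f_s'):
    h.save=lambda c,n:cv2.imread(f'pics/{f}.png'); print(f); read(f)
E
```

```text
b_s
needle 0.112 best 0.1 score 66.6 median -16.5
d_s
needle 0.213 best 0.2 score 22.3 median -2.5
e_s
needle 0.104 best 0.1 score 37.9 median -1.5
f_s
needle 0.092 best 0.1 score 37.0 median -1.2
```

```bash
python3 -m jog '[[0,0,0,0,0,-0.05],[0,0,0,0,0,-0.05],[0,0,0,0,0,0]]'
python3 -c "
from h import *
corr(.615,-.13,.078); read('g_s')"
python3 -m jog '[[0,0,0,0,0,-0.05],[0,0,0,0,0,0]]'
python3 -c "
from h import *
corr(.615,-.13,.078); read('g2_s')"
```

```text
t: 5.7
eef_pos: [0.6152, -0.1311, 0.0797]
ee_rot: [-3.136, -0.004, -2.893]
force: [0.2, 0.6, -0.5]
width: 0.0513
t 5.7 mm [-0.2  1.1 -1.7] rot [ 0.0062 -0.0024  0.    ] yaw -2.892907706026034 F [ 0.2  0.6 -0.5] M [ 0.23 -0.15 -0.21] w 0.051310265799232646 q [ 0.1   0.41 -0.28  0.01 -0.89  0.14]
needle 0.089 best 0.08 score 36.8 median -1.5
t: 5.95
eef_pos: [0.615, -0.1311, 0.0797]
ee_rot: [-3.136, -0.004, -2.937]
force: [0.7, 0.1, 0.5]
width: 0.0515
t 5.95 mm [-0.   1.1 -1.7] rot [ 0.006  -0.0028  0.    ] yaw -2.9368613024032535 F [0.7 0.1 0.5] M [ 0.24 -0.09 -0.08] w 0.05147689813947965 q [ 0.1   0.41 -0.28  0.01 -0.89  0.1 ]
needle 0.091 best 0.1 score 37.2 median -1.6
```

```bash
for i in 1 2 3; do :; done
python3 -m jog '[[0,0,0,0,0,-0.05],[0,0,0,0,0,0]]' | sed -n 3p
python3 -c "
from h import *
read('i1_s')"
python3 -m jog '[[0,0,0,0,0,-0.04],[0,0,0,0,0,0]]'| sed -n 3p
python3 -c "
from h import *
read('i2_s')"
```

```text
ee_rot: [-3.136, -0.004, -2.981]
needle 0.093 best 0.1 score 37.5 median -1.8
ee_rot: [-3.136, -0.004, -3.015]
needle 0.092 best 0.1 score 36.8 median -1.5
```

```bash

python3 -m jog '[[0,0,0,0,0,-0.05],[0,0,0,0,0,0]]' | sed -n 3p
python3 -c "
from h import *
read('j1_s')"
python3 -c "
from h import *
a=cv2.imread('pics/e_s.png')[190:350,250:440];b=cv2.imread('pics/j1_s.png')[190:350,250:440]
cv2.imwrite('pics/j.png',cv2.resize(np.hstack([a,b]),(798,336),interpolation=cv2.INTER_CUBIC))"
```

```text
ee_rot: [-3.136, -0.005, -3.061]
needle 0.091 best 0.1 score 36.7 median -1.3
```

View pics/j.png

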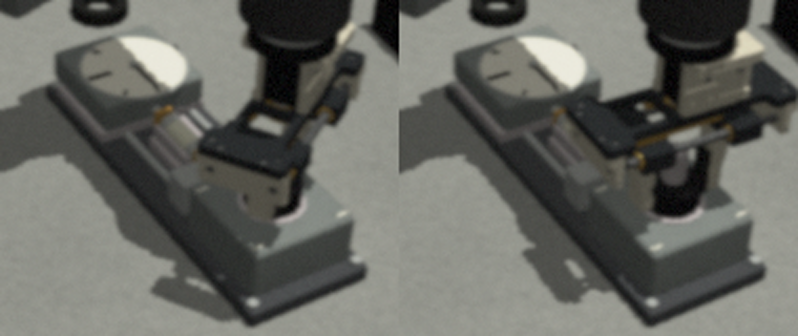

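```bash
python3 - <<'E'
from h import *
L=lambda f:cv2.imread(f'pics/{f}.png',0)
Pm=P('side'); d=A-C[:2]; d/=np.linalg.norm(d); e=np.array([d[1],-d[0]])
for f in ('f_s','g_s','i2_s','j1_s'):
  for (x,y) in((338,282),(335,275),(342,285)):
    t=L('e_s')[y-9:y+10,x-9:x+10]; m=cv2.matchTemplate(L(f)[y-30:y+31,x-30:x+31],t,cv2.TM_CCOEFF_NORMED)
    _,v,_,p=cv2.minMaxLoc(m); print(f,(x,y),v.round(2),p[0]-21,p[1]-21)
h=lambda u:(lambda h:h[:2]/h[2])(Pm@np.array([*(C[:2]+u*d+.04*e),.05,1]))
print('px for 6.2mm toward gauge',h(.15-.0062)-h(.15))
E
```

```text
Traceback (most recent call last):
AttributeError: 'float' object has no attribute 'round'
```

```bash
python3 - <<'E'
from h import *
L=lambda f:cv2.imread(f'pics/{f}.png',0)
Pm=P('side'); d=A-C[:2]; d/=np.linalg.norm(d); e=np.array([d[1],-d[0]])
for f in ('f_s','g_s','i2_s','j1_s'):
  for (x,y) in((338,282),(335,275),(342,285)):
    t=L('e_s')[y-9:y+10,x-9:x+10]; m=cv2.matchTemplate(L(f)[y-30:y+31,x-30:x+31],t,cv2.TM_CCOEFF_NORMED)
    _,v,_,p=cv2.minMaxLoc(m); print(f,(x,y),round(v,2),p[0]-21,p[1]-21)
h=lambda u:(lambda h:h[:2]/h[2])(Pm@np.array([*(C[:2]+u*d+.04*e),.05,1]))
print('px for 6.2mm toward gauge',h(.15-.0062)-h(.15))
E
```

```text
f_s (338, 282) 0.97 0 0
f_s (335, 275) 0.98 -1 -1
f_s (342, 285) 0.97 0 0
g_s (338, 282) 0.96 0 0
g_s (335, 275) 0.98 -1 -1
g_s (342, 285) 0.96 0 0
i2_s (338, 282) 0.95 -1 -1
i2_s (335, 275) 0.97 -1 -1
i2_s (342, 285) 0.95 0 0
j1_s (338, 282) 0.94 -1 -1
j1_s (335, 275) 0.97 -1 -1
j1_s (342, 285) 0.94 0 0
px for 6.2mm toward gauge [-1.62252864 -1.69713826]
```

Turning moment about −0.15 N m and a small jaw shift agree with the knob turning, so I'll continue in small steps.

```bash

python3 -m jog '[[0,0,0,0,0,-0.06],[0,0,0,0,0,0]]' | sed -n 3p
python3 -c "
from h import *
read('k1_s')"
python3 -m jog '[[0,0,0,0,0,-0.06],[0,0,0,0,0,0]]' | sed -n 3p
python3 -c "
from h import *
read('k2_s')
corr(.615,-.13,.078)"
```

```text
ee_rot: [-3.136, -0.005, -3.116]
needle 0.091 best 0.1 score 37.9 median -1.8
ee_rot: [-3.136, -0.005, 3.113]
needle 0.091 best 0.1 score 35.9 median -0.9
t 7.25 mm [ 0.6  1.2 -1.7] rot [ 0.0052 -0.0053  0.    ] yaw 3.114610232775727 F [-1.5 -0.1  1. ] M [ 0.2   0.13 -0.14] w 0.051384608543031306 q [ 0.1   0.41 -0.27  0.01 -0.89 -0.13]
```

```bash
python3 - <<'E'
from h import *
L=lambda f:cv2.imread(f'pics/{f}.png',0)
for f in ('f_s','g2_s','i2_s','j1_s','k1_s','k2_s'):
  o=[]
  for (x,y,n) in((336,279,9),(333,274,9),(338,280,7)):
    t=L('e_s')[y-n:y+n+1,x-n:x+n+1]; im=L(f)[y-20:y+21,x-20:x+21]
    W=np.float32([[1,0,20-n],[0,1,20-n]]); 
    try: cc,W=cv2.findTransformECC(t,im,W,cv2.MOTION_TRANSLATION,(3,200,1e-6),None,3); o.append((round(cc,2),*np.round(W[:,2]-(20-n),2)))
    except cv2.error: o.append(None)
  print(f,o)
k=lambda f:cv2.imread(f'pics/{f}.png')[200:300,290:390]
cv2.imwrite('pics/k.png',cv2.resize(np.hstack([k('b_s'),k('e_s'),k('k2_s')]),(798,266),interpolation=cv2.INTER_CUBIC))
E
```

```text
f_s [(0.99, np.float32(-0.48), np.float32(-0.71)), (0.99, np.float32(-0.84), np.float32(-0.94)), (0.99, np.float32(-0.34), np.float32(-0.55))]
g2_s [(0.99, np.float32(-0.7), np.float32(-1.05)), (0.99, np.float32(-1.21), np.float32(-1.28)), (0.98, np.float32(-0.46), np.float32(-0.73))]
i2_s [(0.98, np.float32(-0.87), np.float32(-1.21)), (0.99, np.float32(-1.35), np.float32(-1.46)), (0.97, np.float32(-0.64), np.float32(-0.92))]
j1_s [(0.98, np.float32(-0.96), np.float32(-1.27)), (0.99, np.float32(-1.54), np.float32(-1.63)), (0.96, np.float32(-0.68), np.float32(-0.96))]
k1_s [(0.98, np.float32(-1.12), np.float32(-1.45)), (0.99, np.float32(-1.7), np.float32(-1.8)), (0.95, np.float32(-0.78), np.float32(-1.17))]
k2_s [(0.97, np.float32(-1.28), np.float32(-1.55)), (0.99, np.float32(-1.75), np.float32(-1.93)), (0.95, np.float32(-0.91), np.float32(-1.21))]
```

View pics/k.png

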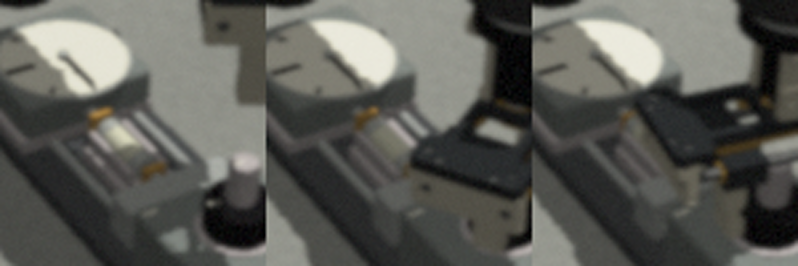

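The jaw has moved about as expected: the patch shift of (−1.75,−1.93) px matches about 7 mm. The gap is just larger than I estimated.

```bash

python3 -m jog '[[0,0,0,0,0,-0.06],[0,0,0,0,0,0]]' | sed -n 3p
python3 -c "
from h import *
read('l1_s')"
python3 -m jog '[[0,0,0,0,0,-0.06],[0,0,0,0,0,0]]' | sed -n 3p
python3 -c "
from h import *
read('l2_s')
corr(.615,-.13,.078)"
```

```text
ee_rot: [-3.136, -0.005, 3.059]
needle 0.088 best 0.1 score 36.9 median -1.5
ee_rot: [-3.136, -0.006, 3.006]
needle 0.088 best 0.1 score 35.4 median -1.4
t 7.75 mm [ 1.   1.2 -1.7] rot [ 0.0046 -0.0064  0.    ] yaw 3.0071328640883643 F [-2.   0.1  1.4] M [ 0.28  0.25 -0.17] w 0.05140148208989184 q [ 0.1   0.41 -0.27  0.01 -0.89 -0.24]
```

```bash

python3 -m jog '[[0,0,0,0,0,-0.06],[0,0,0,0,0,0]]' | sed -n 3p
python3 -c "
from h import *
read('m1_s')"
python3 -m jog '[[0,0,0,0,0,-0.06],[0,0,0,0,0,0]]' | sed -n 3p
python3 -c "
from h import *
read('m2_s')
corr(.615,-.13,.078)"
```

```text
ee_rot: [-3.136, -0.006, 2.952]
needle 0.171 best 0.16 score 38.1 median -1.7
ee_rot: [-3.136, -0.006, 2.899]
needle 0.352 best 0.34 score 38.9 median -1.5
t 8.25 mm [ 1.3  1.1 -1.6] rot [ 0.0038 -0.0074  0.    ] yaw 2.899956351501373 F [-2.6  1.3  0.9] M [ 0.21  0.33 -0.18] w 0.051584458867351746 q [ 0.1   0.41 -0.27  0.   -0.89 -0.35]
```

The needle is at about 0.26 rad (reading minus the 0.09 zero offset), inside the step 1 window. I'll let it dwell, release, check, then rise to the inner knob.

```bash

python3 -m jog '[[0,0,0,0,0,0],[0,0,0,0,0,0],[0,0,0,0,0,0],[0,0,0,0,0,0]]' 0.8 30
python3 -c "
from h import *
read('n_s')
corr(.615,-.13,.104)"
```

```text
t: 8.65
eef_pos: [0.6146, -0.1313, 0.0796]
ee_rot: [-3.136, -0.005, 2.907]
force: [0.1, -0.5, 0.1]
width: 0.0693
needle 0.344 best 0.34 score 40.6 median -1.4
t 8.7 mm [ 0.4  1.3 24.4] rot [ 0.0041 -0.0061  0.    ] yaw 2.906581205473104 F [ 0.4  0.3 -1. ] M [ 0.07 -0.11  0.04] w 0.06936138871377528 q [ 0.1   0.41 -0.27  0.   -0.89 -0.34]
```

```bash

python3 -m jog '[[0,1,12,0.004,-0.006,0],[0,0,14,0,0,0],[0,0,0,0,0,0]]' 0.7 20
python3 -c "
from h import *
corr(.615,-.1303,.104)"
```

```text
t: 9.0
eef_pos: [0.6149, -0.1303, 0.108]
ee_rot: [-3.142, 0.001, 2.907]
force: [0.3, -0.7, 0.5]
width: 0.0613
t 9.0 mm [ 0.1 -0.  -4. ] rot [0.0002 0.0006 0.    ] yaw 2.9073926860403665 F [ 0.3 -0.7  0.5] M [ 0.05 -0.08 -0.04] w 0.06132175847954434 q [ 0.1   0.38 -0.25  0.   -0.94 -0.34]
```

```bash

python3 -m jog '[[0,0,-3,0,0,0],[0,0,0,0,0,0],[0,0,0,0,0,0],[0,0,0,0,0,0],[0,0,0,0,0,0],[0,0,0,0,0,0],[0,0,0,0,0,0]]' 0.1 20
python3 -m jog '[[0,0,0,0,0,0],[0,0,0,0,0,0],[0,0,0,0,0,0]]'
python3 -c "
from h import *
read('o_s')
corr(.615,-.1303,.104)"
```

```text
t: 9.7
eef_pos: [0.614, -0.13, 0.1051]
ee_rot: [3.141, -0.0, 2.907]
force: [0.7, 0.3, 1.6]
width: 0.0214
t: 10.0
eef_pos: [0.614, -0.1301, 0.1051]
ee_rot: [3.141, -0.0, 2.907]
force: [-0.3, -0.1, 1.3]
width: 0.0213
needle 0.347 best 0.34 score 40.5 median -2.0
t 10.05 mm [ 1.  -0.3 -1.1] rot [-0.0003 -0.0003 -0.    ] yaw 2.907209660809312 F [-0.1  0.1  1.9] M [ 0.32  0.23 -0.05] w 0.02178603526137905 q [ 0.1   0.38 -0.25 -0.   -0.94 -0.34]
```

Inner knob gripped (21.4 mm). I'll turn it about 0.5 rad and read the needle.

```bash

python3 -m jog '[[0,0,0,0,0,-0.1],[0,0,0,0,0,-0.1],[0,0,0,0,0,-0.1],[0,0,0,0,0,-0.1],[0,0,0,0,0,-0.1],[0,0,0,0,0,0]]'
python3 -c "
from h import *
read('p_s')
corr(.615,-.1303,.104)"
```

```text
t: 10.65
eef_pos: [0.6132, -0.1296, 0.1051]
ee_rot: [-3.141, -0.002, 2.389]
force: [0.1, 0.4, 0.4]
width: 0.022
needle 0.793 best 0.8 score 33.1 median -3.4
t 10.7 mm [ 1.8 -0.7 -1.1] rot [-0.0011 -0.0014 -0.    ] yaw 2.392267534149746 F [-1.5  1.1  2.6] M [0.31 0.26 0.04] w 0.021440538068881812 q [ 0.1   0.38 -0.25 -0.   -0.94 -0.85]
```

```bash

python3 -m jog '[[0,0,0,0,0,-0.1],[0,0,0,0,0,-0.1],[0,0,0,0,0,-0.1],[0,0,0,0,0,-0.1],[0,0,0,0,0,0]]'
python3 -c "
from h import *
r=read('q_s')
corr(.615,-.1303,.104)
a=cv2.imread('pics/q_s.png')[170:300,260:390]
cv2.imwrite('pics/q.png',np.hstack([r,cv2.resize(a,(400,400),interpolation=cv2.INTER_CUBIC)]))"
```

```text
t: 11.2
eef_pos: [0.6128, -0.129, 0.1051]
ee_rot: [-3.141, -0.003, 1.995]
force: [-0.7, 0.0, 2.5]
width: 0.0217
needle 1.132 best 1.14 score 20.8 median -5.5
t 11.25 mm [ 2.2 -1.3 -1.1] rot [-0.0022 -0.0015 -0.    ] yaw 1.997707216411609 F [-1.8  0.9  2.2] M [0.41 0.25 0.  ] w 0.020924685713903043 q [ 0.1   0.38 -0.25 -0.   -0.94 -1.24]
```

View pics/q.png

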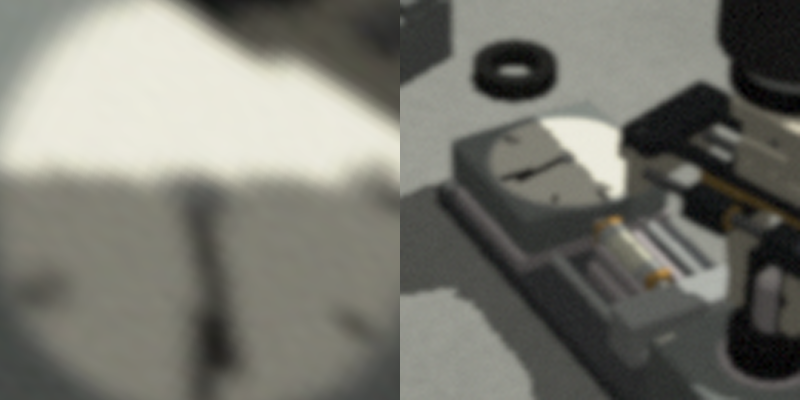

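```bash
cat >> h.py <<'E'
def line(f,guess,off=None):
    from scipy.optimize import minimize
    r=needle(cv2.imread(f'pics/{f}.png'),P('side'),C)
    g=cv2.GaussianBlur(cv2.cvtColor(r,cv2.COLOR_BGR2GRAY),(0,0),3).astype(np.float32)
    s=np.arange(20,150,3.)
    def cost(p):
        t,o=p; n=np.array([-np.sin(t),np.cos(t)]); b=[]
        for k in(-18,0,18):
            x=178+s*np.cos(t)+(o+k)*n[0]; y=190+s*np.sin(t)+(o+k)*n[1]
            b.append(cv2.remap(g,x.astype(np.float32)[None],y.astype(np.float32)[None],1)[0])
        return float(np.mean(b[1]-np.minimum(b[0],b[2])))
    best=min(((cost((t,o)),t,o) for t in np.arange(guess-.4,guess+.4,.02) for o in np.arange(-25,26,2.)))
    m=minimize(cost,best[1:],method='Nelder-Mead'); print(f,'theta',m.x[0].round(3),'off',m.x[1].round(1),'c',round(m.fun,1))
E
python3 -c "
from h import *
for f,g in (('e_s',0),('i2_s',0),('m1_s',.1),('n_s',.3),('o_s',.3),('p_s',.9),('q_s',1.35)): line(f,g)"
```

```text
e_s theta 0.0 off 6.5 c -36.7
i2_s theta -0.006 off 6.3 c -35.4
m1_s theta 0.099 off 4.2 c -35.6
n_s theta 0.302 off 2.4 c -37.8
o_s theta 0.3 off 2.8 c -38.1
p_s theta 0.924 off -9.0 c -36.7
q_s theta 1.461 off -20.9 c -26.3
```

The line-direction reader gives 0.0 at zero, 0.30 after the coarse knob and 0.92 at fine 0.52, which matches the gearing. It is now about 1.40–1.46, so it needs about 0.14 rad more on the fine knob.

```bash

python3 -m jog '[[0,0,0,0,0,-0.075],[0,0,0,0,0,-0.075],[0,0,0,0,0,0],[0,0,0,0,0,0]]'
python3 -c "
from h import *
r=read('r_s')
line('r_s',1.6)
corr(.615,-.1303,.104)"
```

```text
t: 11.65
eef_pos: [0.6127, -0.1288, 0.1051]
ee_rot: [-3.141, -0.003, 1.862]
force: [-0.6, 1.8, 3.0]
width: 0.0215
needle 1.252 best 1.26 score 13.5 median -5.5
r_s theta 1.518 off -18.2 c -26.7
t 11.7 mm [ 2.3 -1.5 -1.1] rot [-0.0026 -0.0014 -0.    ] yaw 1.8616466641113045 F [-1.6  1.5  2.4] M [ 0.39  0.21 -0.01] w 0.021515801446295512 q [ 0.1   0.38 -0.25 -0.   -0.94 -1.38]
```

```bash

python3 -m jog '[[0,0,0,0,0,-0.04],[0,0,0,0,0,0],[0,0,0,0,0,0]]'
python3 -m jog '[[0,0,0,0,0,0],[0,0,0,0,0,0],[0,0,0,0,0,0],[0,0,0,0,0,0]]' 0.6
python3 -c "
from h import *
corr(.615,-.1303,.104)"
```

```text
t: 12.0
eef_pos: [0.6127, -0.1288, 0.1051]
ee_rot: [-3.141, -0.003, 1.829]
force: [-0.4, 1.1, 0.6]
width: 0.0216
t: 12.4
eef_pos: [0.6131, -0.1291, 0.1047]
ee_rot: [-3.141, -0.003, 1.833]
force: [-0.4, -0.1, 0.3]
width: 0.0478
t 12.4 mm [ 1.9 -1.2 -0.7] rot [-0.0024 -0.0009 -0.    ] yaw 1.832794619290743 F [-0.4 -0.1  0.3] M [ 0.08 -0.15  0.01] w 0.04777200941563362 q [ 0.1   0.38 -0.25 -0.   -0.94 -1.41]
```

```bash

python3 -m jog '[[0,0,25,0,0,0],[0,0,40,0,0,0],[0,0,40,0,0,0],[0,-40,20,0,0,0],[0,-45,0,0,0,0],[0,-45,0,0,0,0],[0,-45,0,0,0,0],[0,-45,0,0,0,0],[0,0,0,0,0,0],[0,0,0,0,0,0]]'
python3 -c "
from h import *
a=save('top','s_t'); b=save('side','s_s'); line('s_s',1.6)
cv2.imwrite('pics/s.png',np.hstack([needle(a,P('top'),C),needle(b,P('side'),C)]))"
```

```text
t: 13.4
eef_pos: [0.6115, -0.3574, 0.2348]
ee_rot: [-3.141, 0.0, 1.838]
force: [0.1, 0.5, -0.0]
width: 0.0526
s_s theta 1.56 off -22.4 c -53.8
```

View pics/s.png

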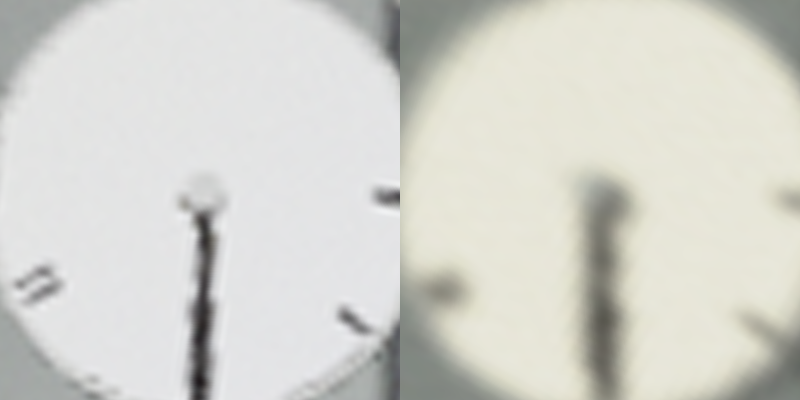

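The needle, from its pivot at (204,197), lies right on the long mark in both views, and the arm is clear of the tester. I'll hand the job in.

```bash
python3 -c "
from h import *
s=status.get_state(); print(s['t'],s['force'],s['width'])
print(workorder.job_done())"
```

```text
13.5 [-0.1278722   0.90335787 -0.31799542] 0.052525381434418886
the job is handed in; nothing more can be done
None
```

The tester is set, the needle rests on the long mark, and I handed the job in at t = 13.5 s. No verdict is reported.

- **Outer knob:** I turned it about 1.44 rad clockwise, until the needle read about 0.30 rad. It held there after I let go.
- **Inner knob:** I turned it about 1.08 rad clockwise, let go and pulled the arm clear.
- **Last check:** both the top and side views show the needle lying on the long mark. The side view measures 1.56 rad and the gearing predicts about 1.59 rad. The highest reading I took was 1.56, well short of the double tick at 2.6.

**Disagreements along the way:**
- Contact came at about 13.5 mm of plunger travel, not the 10.4 mm I estimated from the pictures.
- My first needle reader was off by about 0.09 rad at zero and drifted as the gauge moved. I replaced it with one that measures the needle's direction only.
- Near the long mark the new reader was about 0.03–0.07 rad off the gearing prediction, because the mark overlaps the needle.

I did not separately measure whether the other items on the bench moved. The gripper worked only at the knobs and travelled above everything else.

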